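Hang the hook-on bins and shut the push-push drawer

ROBOT

A 6-joint arm with a two-finger parallel gripper is mounted at the origin on the work surface. World frame = base frame: x ahead of the robot, y to its left, z up, the work surface at z = 0. Lengths are in m, angles in rad, forces in N, time in s.
With the tool pointing down it reaches from about 0.35 to 0.925 m from the base axis. Payload 6.4 kg.
Tool frame: the origin (TCP) lies between the finger pads; the fingertips stand 17 mm ahead of it and the grasp point (between the pads) lies 2 mm behind it (arm.tip_extent is the distance from the TCP to the fingertips, in m); z points along the fingers, y is the line along which they close (so a half turn about z gives the same grasp; the last joint's range is limited). The gripper opens to 94 mm and grips with 3 to 60 N. Pads are 16 mm wide; open, the fingers measure 119 mm over their backs; the gripper's body (75 mm by 177 mm) begins 78 mm behind the grasp point.
Start: joints at [-1.327, 0.245, 1.558, -0, 1.339, -0.174], TCP at [0.264, -0.594, 0.222] pointing down, gripper open.
Joint ranges: [-3.13, 3.13], [-1.02, 2.26], [0.13, 2.54], [-0.95, 4.09], [0.21, 2.88], [-2.74, 2.74]. Speed limits (rad/s): [2.57, 2.57, 3.14, 3.14, 3.14, 3.14].

INTERFACE

Orientations are given as [roll, pitch, yaw] about the fixed x, y, z axes, in that order (R = Rz(yaw) Ry(pitch) Rx(roll)).
In Python, from bench import readout, cams, arm gives the robot as it stands.
- The arm moves only by the tool play_rows, never from a script. Its arguments are lists of equal length, an entry for each row: "delta_pos": the shift along the tool's x, y, z in cm, a list of three; "yaw": the turn about the tool's z in degrees. A call has 1 to 12 rows; each row shifts and turns the commanded pose from where the row before left it, along the tool's axes as they then stand; what a row does not reach is not made up. A row lasts 1/12 s, in which the tool goes at most 41.7 mm and 7.16 degrees, less where a joint would pass 70% of its speed; a pose out of reach is approached as far as the arm can. A call is refused whole if a number of a shift passes 4.17 or a number of a turn 7.16, either way. A call with a gripper value outside its range is refused whole. "jaw" is the gripper's target within -1 to 1 (shut at 1, half-way at 0, fully open at -1), set as the call begins (left out, the last holds). The fingers move at their own pace and stop on an object; the grip force is fixed at half the most. Time passes only in rows, so rows that do not move let the fingers close. It gives the time, the measured TCP pose, the force, the opening and the grip force at its end, in the units of the state.
- readout.sense(): the state, without advancing time (a new reading comes with each control period).
- cams.grab_frame(name): name is "scene" or "top" or "wrist"; returns the picture (384x512x3 uint8, red, green, blue); there is no depth.
- cams.calibration(name): a dict with "fx", "fy", "cx", "cy" (pixels), "pose" (4x4, takes a point from camera to world coordinates). Camera axes: x right, y up, looking along -z (the intrinsics and any distortion apply to the point x, -y, -z); pixel columns grow to the right and rows downward; lengths in m; the calibration is good to about 2 mm. A picture is of the moment at which its call begins: read the wrist's pose just before it. calibration takes no time and is no camera call; for the wrist camera it gives the pose at the moment of the call.
- arm.hand_in(): hands the job in; it is judged then, once.
The state is a dict: "clock": time; "joint_pos": joint angles; "joint_vel": joint speeds; "tau": joint torques, N m; "ee_pos": TCP position; "tcp_rot": TCP orientation; "contact_force": force on the tool from outside, world axes, zero at the start; "ft_torque": the same for the moment, N m; "finger_gap": finger opening in m; "finger_force": force on a finger pad.
Only numpy, scipy, OpenCV 4.12 (cv2) and the standard library are available. Lean on these libraries where they do the work, as an engineer would, in place of code of your own. Each camera call takes 0.05 s, during which the arm holds its last target. There are 200 camera calls.

TASK

Press the grey drawer front so that its push-push catch lets the drawer spring fully out, and take out the hook-on bin or bins inside. Hang these and every other hook-on bin that stands on the shelf on the dark panel, each upright in a gap of its own between the hanging utensils, with its hook fully down over the top edge and its cup on the robot's side, without knocking any utensil off the panel. Finally the emptied drawer must be pressed in again so that it stays caught shut.

Things in the scene. Friction and masses are not known exactly. Their poses are not given: they have to be found in the camera images.
- drawer (a joint): drawer travel, m: 0 shut and caught, 0.125 fully out, negative pressed in (stop at -0.017). Push-push catch, spring 3 N (shut) to 1 N (out). From shut: press it right in to the stop, let go: it comes all the way out by itself in about 3 s. From fully out: push in to the same depth, let go: it stays caught at 0. Too shallow a press changes nothing.
- front (a point): middle of the outer face of the drawer's grey front, 115 mm above the shelf, moving with it; x points into the unit. Flat plate without handle, 210 mm wide, 12 thick, 8 to 150 mm above the shelf; shut, its back stands 17 mm clear of the unit. Press about its middle towards +x.
- drawer_floor (a point): middle of the drawer's inner floor, 16 mm above the shelf, moving with it. Inside 133 mm long (x), 180 wide (y); side and back walls reach 55 mm above the shelf, the front 150 mm.
- unit: white plastic drawer unit, fixed, one grey-fronted drawer that opens to its -x side; the shell reaches from x = -60 to 100 mm, is 210 mm wide (y) and 155 mm high. Origin on the shelf, z up.
- panel: upright dark steel panel, fixed: sheet 8 mm thick (x), 460 long (y), top edge 130 mm up; flat foot 8 mm high from x -4 to 66 mm. Origin: on the shelf under the sheet's middle, z up. Things hang on its -x (robot's) side. Four gaps, about 75 mm wide, midway between the five utensils; each takes one bin, whose origin then lies 60 mm above and about 40 mm to -x of the panel's, x axes alike.
- bin_a: hook-on metal bin, all alike, 0.1-0.2 kg: square cup 56 x 56 mm, 48 high; origin: centre of underside, z up. Strap up its +x side (x 28-34, 16 wide, to z 95) bends forward (z 89-95) to an upright tab: x 6-12, 16 wide (y), z 95-118, under a 32 wide (y) cross-piece (to z 126): pinch the tab along y. Hook behind the strap: arm z 70-77, lip x 48-53 down to z 50. Starts in the drawer.
- bin_b: hook-on metal bin, all alike, 0.1-0.2 kg: square cup 56 x 56 mm, 48 high; origin: centre of underside, z up. Strap up its +x side (x 28-34, 16 wide, to z 95) bends forward (z 89-95) to an upright tab: x 6-12, 16 wide (y), z 95-118, under a 32 wide (y) cross-piece (to z 126): pinch the tab along y. Hook behind the strap: arm z 70-77, lip x 48-53 down to z 50. If present, in the drawer.
- bin_c: hook-on metal bin, all alike, 0.1-0.2 kg: square cup 56 x 56 mm, 48 high; origin: centre of underside, z up. Strap up its +x side (x 28-34, 16 wide, to z 95) bends forward (z 89-95) to an upright tab: x 6-12, 16 wide (y), z 95-118, under a 32 wide (y) cross-piece (to z 126): pinch the tab along y. Hook behind the strap: arm z 70-77, lip x 48-53 down to z 50. If present, before the panel.
- bin_d: hook-on metal bin, all alike, 0.1-0.2 kg: square cup 56 x 56 mm, 48 high; origin: centre of underside, z up. Strap up its +x side (x 28-34, 16 wide, to z 95) bends forward (z 89-95) to an upright tab: x 6-12, 16 wide (y), z 95-118, under a 32 wide (y) cross-piece (to z 126): pinch the tab along y. Hook behind the strap: arm z 70-77, lip x 48-53 down to z 50. If present, before the panel.
- whisk: flat stainless steel whisk, 30 mm wide (y). Hangs loose over the panel's top edge on the -x side. Origin: underside of its hook, on that edge; z up, x as the panel's; reaches 6 mm above and 115 mm below the origin, 16 mm to -x.
- spatula: spatula with an orange silicone head, 30 mm wide (y). Hangs loose over the panel's top edge on the -x side. Origin: underside of its hook, on that edge; z up, x as the panel's; reaches 6 mm above and 115 mm below the origin, 16 mm to -x.
- turner: slotted steel turner, 30 mm wide (y). Hangs loose over the panel's top edge on the -x side. Origin: underside of its hook, on that edge; z up, x as the panel's; reaches 6 mm above and 115 mm below the origin, 16 mm to -x.
- brush: wooden pastry brush, 30 mm wide (y). Hangs loose over the panel's top edge on the -x side. Origin: underside of its hook, on that edge; z up, x as the panel's; reaches 6 mm above and 115 mm below the origin, 16 mm to -x.
- spoon: flat wooden spoon, 30 mm wide (y). Hangs loose over the panel's top edge on the -x side. Origin: underside of its hook, on that edge; z up, x as the panel's; reaches 6 mm above and 115 mm below the origin, 16 mm to -x.

How it is judged:
On the way:
1. the drawer has sprung open (value of joint drawer above 0.1 m), for 0.2 s.
At the end, for the whole second after the job is handed in: Each bin present hangs on the robot's side of the panel: origin 50-70 mm above the panel's and 30-54 mm to its -x side, within 190 mm of its middle along y, upright within 0.25 rad, bin x along panel x within 0.3 rad, at rest. Drawer caught shut (-0.005 to 0.006). All utensils still hang (x of bin_a in the frame of panel between -0.054 and -0.03 m and y of bin_a in the frame of panel between -0.19 and 0.19 m and z of bin_a in the frame of panel between 0.05 and 0.07 m and angle between each of bin_a, bin_b, bin_c, bin_d's own z axis and vertical below 0.25 rad and angle between the x axis of each of bin_a, bin_b, bin_c, bin_d and the x axis of panel, either way round below 0.3 rad and linear speed of each of bin_a, bin_b, bin_c, bin_d below 0.03 m/s and x of bin_b in the frame of panel between -0.054 and -0.03 m and y of bin_b in the frame of panel between -0.19 and 0.19 m and z of bin_b in the frame of panel between 0.05 and 0.07 m and x of bin_c in the frame of panel between -0.054 and -0.03 m and y of bin_c in the frame of panel between -0.19 and 0.19 m and z of bin_c in the frame of panel between 0.05 and 0.07 m and x of bin_d in the frame of panel between -0.054 and -0.03 m and y of bin_d in the frame of panel between -0.19 and 0.19 m and z of bin_d in the frame of panel between 0.05 and 0.07 m and value of joint drawer between -0.005 and 0.006 m and z of each of whisk, spatula, turner, brush, spoon in the frame of panel above 0.11 m); the robot touches nothing.
It fails at once if a utensil is knocked off the panel (its hook drops below 110 mm) (z of any of whisk, spatula, turner, brush, spoon in the frame of panel below 0.11 m).
Of bin_b, bin_c, bin_d only 2 to 3 are there at a start; the rules pass over those that are not, and their reading is None.
At some moment in a run one of bin_c, bin_d may be knocked a few centimetres aside while the robot is not near it.
Once in a run the grip may slacken for a moment while it holds something.
It also fails if it takes over 210 s, if anything falls off the work surface, if the arm or the gripper's body presses on something with over 40 N, if the wrist force passes 120 N, or if a joint passes its speed limit or range.

## Working session

There is one attempt and no reset: what is moved stays moved. The work goes in short steps, Python scripts to look and compute and a tool call to move; the robot and the scene stay as the last step left them, time stands still between calls to the robot, and variables do not carry over. Pictures are saved under pics/ and viewed, at most 14 in all, crops included, and the job is handed in when it is done.

Besides the shell and the picture viewer there is one more tool, called as name(argument=value, ...) on one line, values as JSON. play_rows: Moves the arm, as the interface text tells. Its arguments: {"type":"object","properties":{"delta_pos":{"type":"array"},"yaw":{"type":"array"},"jaw":{"type":"number"}},"required":["delta_pos","yaw"]}

```bash
ls; mkdir -p pics
python3 - <<'E'
from bench import readout, cams, arm
import cv2, numpy as np
s=readout.sense(); print({k:np.round(v,3).tolist() for k,v in s.items()})
for n in("scene","top"):
    im=cams.grab_frame(n); cv2.imwrite(f"pics/{n}0.png",cv2.cvtColor(im,cv2.COLOR_RGB2BGR))
    c=cams.calibration(n); print(n,{k:np.round(v,3).tolist() for k,v in c.items()})
E
```

```text
pics
{'clock': 0.0, 'joint_pos': [-1.327, 0.246, 1.559, 0.0, 1.339, -0.174], 'joint_vel': [0.0, -0.001, -0.0, 0.001, 0.001, 0.0], 'tau': [-0.0, -41.583, -31.461, 0.069, 0.033, -0.0], 'ee_pos': [0.264, -0.594, 0.221], 'tcp_rot': [-3.14, -0.0, 0.418], 'contact_force': [0.115, -0.831, -0.35], 'ft_torque': [-0.009, 0.046, 0.038], 'finger_force': 0.0, 'finger_gap': 0.094}
scene {'fx': 415.529, 'fy': 415.529, 'cx': 259.872, 'cy': 187.947, 'pose': [[-0.612, 0.689, -0.389, 0.14], [-0.791, -0.526, 0.312, 0.314], [0.01, 0.499, 0.867, 1.022], [0.0, 0.0, 0.0, 1.0]]}
top {'fx': 496.311, 'fy': 496.311, 'cx': 253.558, 'cy': 196.757, 'pose': [[0.019, 0.987, -0.161, 0.296], [-1.0, 0.022, 0.014, 0.008], [0.017, 0.161, 0.987, 1.667], [0.0, 0.0, 0.0, 1.0]]}
```

View pics/scene0.png

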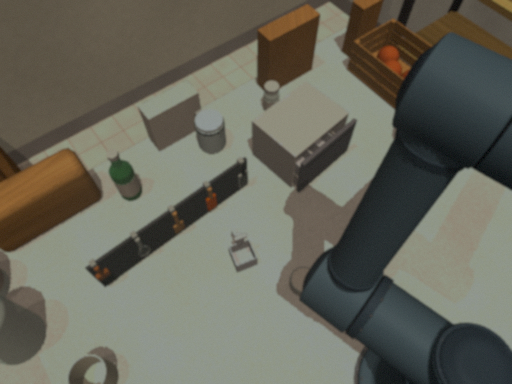

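View pics/top0.png

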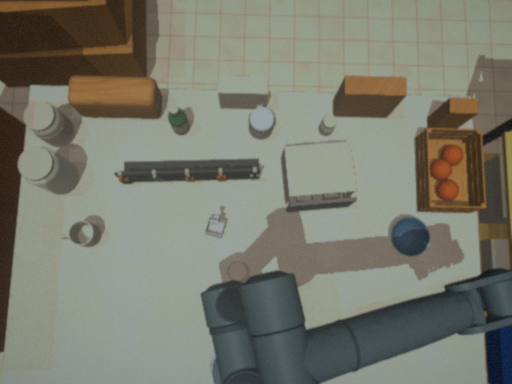

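The top view shows the panel (118–260, 160–182), the unit (285–355, 142–208) and one bin standing at (217,225). I'll enlarge this region.

```bash
cat > h.py <<'E'
from bench import readout, cams, arm
import cv2, numpy as np
def ray(c,u,v):
    P=c["pose"]; d=P[:3,:3]@np.array([(u-c["cx"])/c["fx"],-(v-c["cy"])/c["fy"],-1]); return P[:3,3],d
def atz(c,u,v,z):
    o,d=ray(c,u,v); return o+d*(z-o[2])/d[2]
def proj(c,p):
    P=c["pose"]; q=P[:3,:3].T@(np.asarray(p)-P[:3,3]); return np.array([c["cx"]+c["fx"]*q[0]/-q[2], c["cy"]+c["fy"]*-q[1]/-q[2]])
def crop(im,u0,v0,w,h,s,name):
    o=cv2.resize(im[v0:v0+h,u0:u0+w],None,fx=s,fy=s,interpolation=cv2.INTER_CUBIC)
    for u in range((u0//20+1)*20,u0+w,20):
        cv2.putText(o,str(u),(int((u-u0)*s),10),0,.35,(255,0,0),1); cv2.line(o,(int((u-u0)*s),12),(int((u-u0)*s),18),(255,0,0),1)
    for v in range((v0//20+1)*20,v0+h,20):
        cv2.putText(o,str(v),(0,int((v-v0)*s)),0,.35,(255,0,0),1)
    cv2.imwrite(f"pics/{name}.png",cv2.cvtColor(o,cv2.COLOR_RGB2BGR))
def load(n): return cv2.cvtColor(cv2.imread(f"pics/{n}.png"),cv2.COLOR_BGR2RGB)
E
python3 -c "
from h import *
crop(load('top0'),110,130,250,110,3.2,'top0c')
crop(load('scene0'),80,80,280,210,2.8,'scene0c')"
```

```text
(no output)
```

View pics/top0c.png

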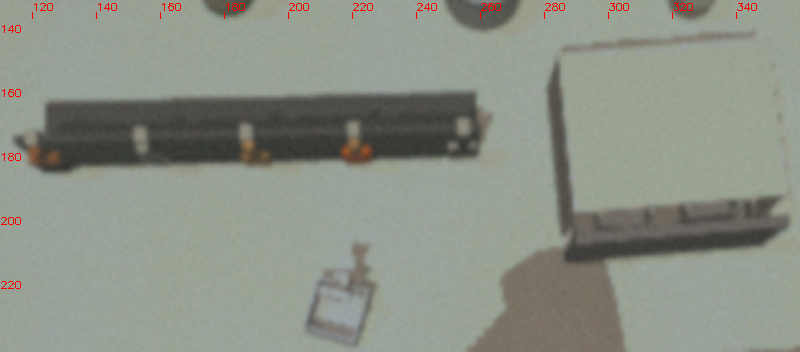

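View pics/scene0c.png

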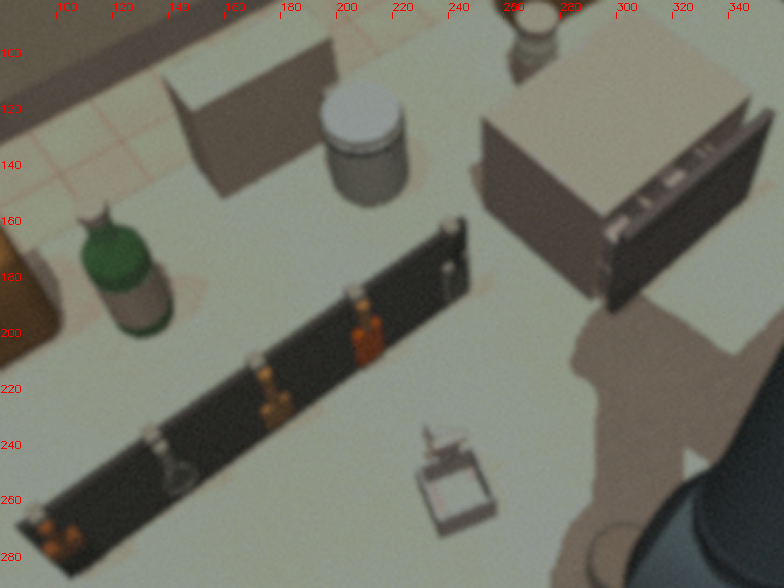

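```bash
python3 -c "
from h import *
c=cams.calibration('top'); s=cams.calibration('scene')
f=lambda p,z:atz(c,110+p[0]/3.2,130+p[1]/3.2,z).round(4)
g=lambda p,z:atz(s,80+p[0]/2.8,80+p[1]/2.8,z).round(4)
print('hooks top');[print(f(p,.136)) for p in((30,137),(140,135),(246,132),(352,129),(463,126))]
print('hooks scene');[print(g(p,.136)) for p in((36,512),(153,436),(256,360),(354,293),(449,227))]
print('panel foot back corners');[print(f(p,.008)) for p in((46,102),(476,92))]
print('unit top');[print(f(p,.155)) for p in((560,48),(757,35),(785,196),(572,212))]
print('unit top scene');[print(g(p,.155)) for p in((483,120),(603,217),(750,97))]
print('front top');[print(f(p,.150)) for p in((566,248),(788,225))]
print('front sc top');[print(g(p,.150)) for p in((606,245),(773,113))]
print('front sc bot');[print(g(p,.008)) for p in((611,312),)]
print('bin rim');[print(f(p,.048)) for p in((321,277),(376,286),(358,345),(306,325))]
print('bin rim scene');[print(g(p,.048)) for p in((417,474),(473,449),(497,503),(440,523))]
print('cross',f((360,246),.126), g((428,440),.126),g((462,435),.126))
"
```

```text
hooks top
[0.6133 0.4077 0.136 ]
[0.6178 0.3004 0.136 ]
[0.6231 0.1968 0.136 ]
[0.6285 0.0928 0.136 ]
[ 0.634  -0.0163  0.136 ]
hooks scene
[0.6116 0.4076 0.136 ]
[0.6128 0.3021 0.136 ]
[0.6215 0.1982 0.136 ]
[0.6258 0.0948 0.136 ]
[ 0.6311 -0.013   0.136 ]
panel foot back corners
[0.6783 0.4266 0.008 ]
[ 0.6999 -0.0316  0.008 ]
unit top
[ 0.7104 -0.1099  0.155 ]
[ 0.7282 -0.3042  0.155 ]
[ 0.5676 -0.3297  0.155 ]
[ 0.5473 -0.1229  0.155 ]
unit top scene
[ 0.6987 -0.1033  0.155 ]
[ 0.5454 -0.1223  0.155 ]
[ 0.5659 -0.324   0.155 ]
front top
[ 0.5128 -0.1178  0.15  ]
[ 0.54   -0.3333  0.15  ]
front sc top
[ 0.5232 -0.1076  0.15  ]
[ 0.5408 -0.3316  0.15  ]
front sc bot
[ 0.5216 -0.1288  0.008 ]
bin rim
[0.4919 0.1248 0.048 ]
[0.4839 0.0683 0.048 ]
[0.4231 0.0849 0.048 ]
[0.4424 0.1385 0.048 ]
bin rim scene
[0.4852 0.1332 0.048 ]
[0.474  0.0793 0.048 ]
[0.4204 0.0932 0.048 ]
[0.4361 0.1437 0.048 ]
cross [0.5139 0.0821 0.126 ] [0.4764 0.1229 0.126 ] [0.4629 0.0978 0.126 ]
```

play_rows(delta_pos=[[0,0,0],[0,0,0],[0,0,0],[1.9,-2.65,0],[1.9,-2.65,0],[1.9,-2.65,0],[1.9,-2.65,0],[1.9,-2.65,0],[1.9,-2.65,0],[1.9,-2.65,0],[1.9,-2.65,0],[1.9,-2.65,0]], yaw=[6.1,6.1,6,0,0,0,0,0,0,0,0,0], jaw=1)

```text
clock: 1.1
ee_pos: [0.4104, -0.338, 0.2221]
tcp_rot: [-3.141, 0.0, 0.1]
contact_force: [0.0, -1.1, 0.3]
finger_gap: 0.0177
finger_force: 0.0
```

play_rows(delta_pos=[[1.75,-2.5,1],[1.75,-2.5,1],[1.75,-2.5,1],[1.75,-2.5,1],[0,0,3],[0,0,2.5],[0,0,0],[0,0,0]], yaw=[0,0,0,0,0,0,0,0])

```text
clock: 1.77
ee_pos: [0.4688, -0.2324, 0.1263]
tcp_rot: [-3.139, 0.003, 0.1]
contact_force: [0.3, 0.5, 0.0]
finger_gap: 0.0006
finger_force: 0.0
```

```bash
cat >> h.py <<'E'
def state():
    s=readout.sense(); print('t',round(s['clock'],2),'p',np.round(s['ee_pos'],4),'rpy',np.round(s['tcp_rot'],3),'F',np.round(s['contact_force'],1),'gap',round(float(s['finger_gap']),4),'gf',round(float(s['finger_force']),1)); return s
def todo(x,y,z,yaw=None):
    "total remaining move, tool axes in cm, turn in deg first (shift in the turned frame)"
    s=readout.sense(); r=s['tcp_rot']; y0=r[2]; 
    yaw=y0 if yaw is None else yaw; d=np.array([x,y,z])-s['ee_pos']; c,n=np.cos(yaw),np.sin(yaw)
    print('turn',np.round(-np.degrees(yaw-y0),2),'shift',np.round(100*np.array([c*d[0]+n*d[1],n*d[0]-c*d[1],-d[2]]),2))
E
python3 -c "
from h import *
state(); todo(.52,-.2285,.122,.1)
im=cams.grab_frame('wrist');cv2.imwrite('pics/w1.png',im[:,:,::-1])
im=cams.grab_frame('scene');cv2.imwrite('pics/s1.png',im[:,:,::-1])
im=cams.grab_frame('top');cv2.imwrite('pics/t1.png',im[:,:,::-1])
"
```

```text
t 1.77 p [ 0.4688 -0.2324  0.1263] rpy [-3.139e+00  3.000e-03  1.000e-01] F [0.3 0.5 0. ] gap 0.0006 gf 0.0
turn 0.01 shift [5.14 0.12 0.43]
```

play_rows(delta_pos=[[1.5,0,0.2],[1.5,0,0.2],[1,0,0],[0.5,0,0],[0.4,0,0],[0.4,0,0],[0.4,0,0],[0,0,0]], yaw=[0,0,0,0,0,0,0,0])

```text
clock: 2.58
ee_pos: [0.5266, -0.2278, 0.1238]
tcp_rot: [3.141, 0.0, 0.1]
contact_force: [-2.4, -1.8, 1.7]
finger_gap: 0.0007
finger_force: 1.3
```

play_rows(delta_pos=[[0.3,0,0],[0.3,0,0],[0,0,0]], yaw=[0,0,0])

```text
clock: 2.83
ee_pos: [0.5326, -0.227, 0.1235]
tcp_rot: [3.141, -0.0, 0.1]
contact_force: [-2.3, -0.7, 2.7]
finger_gap: 0.0003
finger_force: 1.4
```

play_rows(delta_pos=[[0.2,0,0],[0.2,0,0],[0,0,0]], yaw=[0,0,0])

```text
clock: 3.08
ee_pos: [0.5367, -0.2265, 0.1234]
tcp_rot: [3.142, -0.0, 0.1]
contact_force: [-3.2, -1.1, 1.7]
finger_gap: 0.0007
finger_force: 1.5
```

play_rows(delta_pos=[[0.2,0,0],[0.2,0,0],[0,0,0]], yaw=[0,0,0])

```text
clock: 3.33
ee_pos: [0.5374, -0.2264, 0.1234]
tcp_rot: [-3.14, 0.009, 0.101]
contact_force: [-17.6, -2.2, 10.2]
finger_gap: 0.0005
finger_force: 9.0
```

play_rows(delta_pos=[[0.15,0,0],[0.15,0,0],[0,0,0]], yaw=[0,0,0])

```text
clock: 3.58
ee_pos: [0.5377, -0.2263, 0.1235]
tcp_rot: [-3.139, 0.016, 0.102]
contact_force: [-30.7, -2.8, 18.0]
finger_gap: 0.0006
finger_force: 15.2
```

play_rows(delta_pos=[[-1.5,0,0],[-2,0,0],[0,0,-3.5],[0,0,-3.5],[0,0,-3.5],[0,0,-3.5],[0,0,-3.5],[0,-2.8,-1],[-0.2,-2.8,0],[-0.2,-2.8,0],[-0.2,-2.8,0],[-0.2,-2.8,0]], yaw=[0,0,0,0,0,0,0,0,0,0,0,0], jaw=-1)

```text
clock: 4.58
ee_pos: [0.4868, -0.0891, 0.3084]
tcp_rot: [-3.141, -0.002, 0.1]
contact_force: [1.5, -0.3, 0.8]
finger_gap: 0.0771
finger_force: 0.0
```

play_rows(delta_pos=[[-0.2,-2.8,0],[-0.2,-2.8,0],[-0.2,-2.8,0],[-0.2,-2.8,0],[-0.2,-2.8,0],[-0.2,-2.8,0],[-0.2,-2.8,0],[0,0,0],[0,0,0]], yaw=[0,0,0,0,0,0,0,0,0])

```text
clock: 5.33
ee_pos: [0.453, 0.1041, 0.3084]
tcp_rot: [-3.141, -0.001, 0.103]
contact_force: [0.7, -0.9, -0.4]
finger_gap: 0.0939
finger_force: 0.0
```

```bash
python3 -c "
from h import *
state(); c=cams.calibration('wrist'); print({k:np.round(v,4).tolist() for k,v in c.items()})
im=cams.grab_frame('wrist');cv2.imwrite('pics/w2.png',im[:,:,::-1])
np.save('w2.npy',c,allow_pickle=True)
crop(im,0,0,512,384,1.5,'w2c')
"
```

```text
t 5.33 p [0.453  0.1041 0.3084] rpy [-3.141e+00 -1.000e-03  1.030e-01] F [ 0.7 -0.9 -0.4] gap 0.0939 gf 0.0
{'fx': 267.4304, 'fy': 267.4304, 'cx': 252.5737, 'cy': 190.9707, 'pose': [[0.1042, 0.9674, 0.231, 0.5207], [-0.9946, 0.1016, 0.0231, 0.1101], [-0.0011, -0.2322, 0.9727, 0.4709], [0.0, 0.0, 0.0, 1.0]]}
```

View pics/w2c.png

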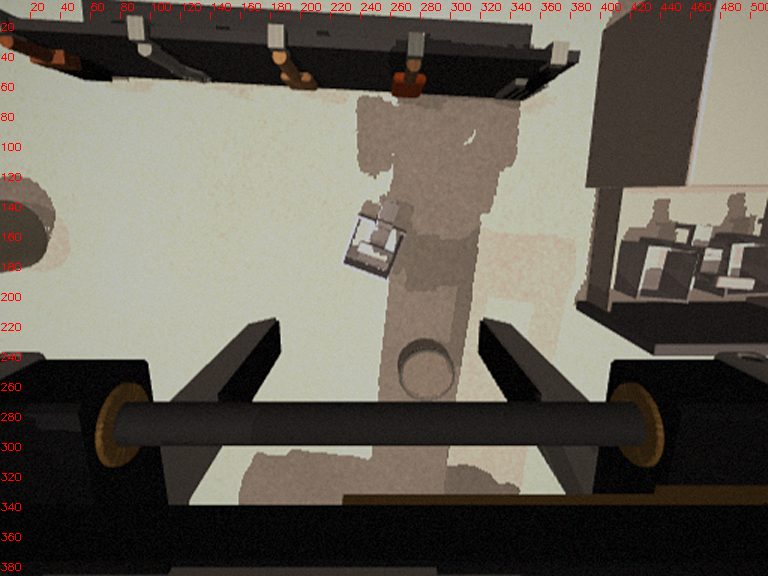

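The drawer is out with two bins inside (~(437,175) and (490,180)), and there's one bin on the shelf at (250,162). Next I'll enlarge the shelf bin and the drawer.

```bash
python3 -c "
from h import *
im=load('w2')
a=cv2.resize(im[120:200,215:285],None,fx=5.5,fy=5.5,interpolation=cv2.INTER_CUBIC)
b=cv2.resize(im[120:210,390:512],None,fx=3.3,fy=3.3,interpolation=cv2.INTER_CUBIC)
o=np.zeros((440,800,3),np.uint8); o[:a.shape[0],:a.shape[1]]=a; o[:b.shape[0],390:390+b.shape[1]]=b
cv2.imwrite('pics/w2d.png',o[:,:,::-1])
"
```

```text
(no output)
```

View pics/w2d.png

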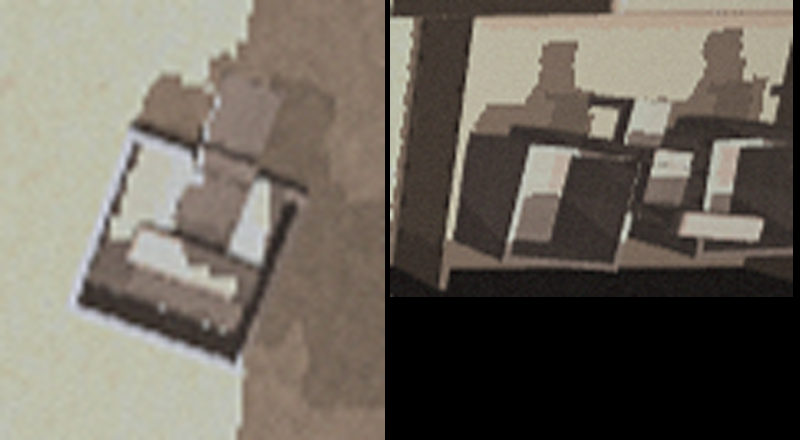

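```bash
cat >> h.py <<'E'
from scipy.optimize import least_squares
def fit(c,pairs,z0,x0):
    "pairs: [(model xyz mm),(u,v)] -> x,y,yaw"
    def r(p):
        C,S=np.cos(p[2]),np.sin(p[2]); o=[]
        for m,uv in pairs:
            m=np.array(m)/1000; w=[p[0]+C*m[0]-S*m[1],p[1]+S*m[0]+C*m[1],z0+m[2]]; o+=list(proj(c,w)-uv)
        return np.array(o)
    s=least_squares(r,x0,loss='soft_l1'); print('fit',s.x.round(4),'res',r(s.x).round(1)); return s.x
E
python3 -c "
from h import *
c=np.load('w2.npy',allow_pickle=True).item()
q=lambda x,y:(215+x/5.5,120+y/5.5)
x=fit(c,[((28,28,48),q(135,127)),((28,-28,48),q(305,188)),((-28,-28,48),q(237,357)),((-28,28,48),q(78,300))],0,[.46,.1,-.25])
fit(c,[((28,28,48),q(135,127)),((28,-28,48),q(305,188)),((-28,-28,48),q(237,357)),((-28,28,48),q(78,300)),((9,16,122),q(138,245)),((9,-16,122),q(235,288))],0,[.46,.1,-.25])
for u,v in((91,17),(185,24),(277,29),(373,35)): print(atz(c,u,v,.136).round(4))
for u,v in((75,62),(347,68)): print('edge?',atz(c,u,v,.0).round(4))
t=x; C,S=np.cos(t[2]),np.sin(t[2]); tx,ty=t[0]+.009*C,t[1]+.009*S
print(tx,ty); todo(tx,ty,.126,t[2]); state()
"
```

```text
fit [ 0.4626  0.1099 -0.2554] res [-0.9 -1.6  1.6 -0.   1.2  1.8 -2.5  0.1]
fit [ 0.4608  0.1102 -0.2669] res [-1.  -0.6  1.4  1.4  0.7  3.  -2.9  1.  -1.  -1.8  4.1 -0.8]
[0.6207 0.3021 0.136 ]
[0.6246 0.1975 0.136 ]
[0.6303 0.0943 0.136 ]
[ 0.6355 -0.0143  0.136 ]
edge? [0.5929 0.4082 0.    ]
edge? [ 0.6299 -0.0328  0.    ]
0.47133276654363226 0.10762504319980473
turn 20.44 shift [ 1.64 -0.89 18.24]
t 5.38 p [0.4532 0.1032 0.3084] rpy [-3.141e+00 -1.000e-03  1.010e-01] F [0.7 0.1 0.1] gap 0.0942 gf 0.0
```

play_rows(delta_pos=[[0,0,0],[0,0,0],[0,0,0],[0.55,-0.3,2],[0.55,-0.3,3],[0.55,-0.3,3],[0,0,3],[0,0,3],[0,0,2.5],[0,0,2],[0,0,1.8],[0,0,0]], yaw=[6.8,6.8,6.8,0,0,0,0,0,0,0,0,0])

```text
clock: 6.38
ee_pos: [0.4688, 0.1061, 0.1015]
tcp_rot: [3.14, 0.007, -0.258]
contact_force: [-0.3, -0.4, 0.4]
finger_gap: 0.0943
finger_force: 0.0
```

```bash
python3 -c "
from h import *
state(); c=cams.calibration('wrist'); im=cams.grab_frame('wrist');cv2.imwrite('pics/w3.png',im[:,:,::-1])
crop(im,80,60,340,220,2.2,'w3c')
"
```

```text
t 6.38 p [0.4688 0.1061 0.1015] rpy [ 3.14   0.007 -0.258] F [-0.3 -0.4  0.4] gap 0.0943 gf 0.0
```

View pics/w3c.png

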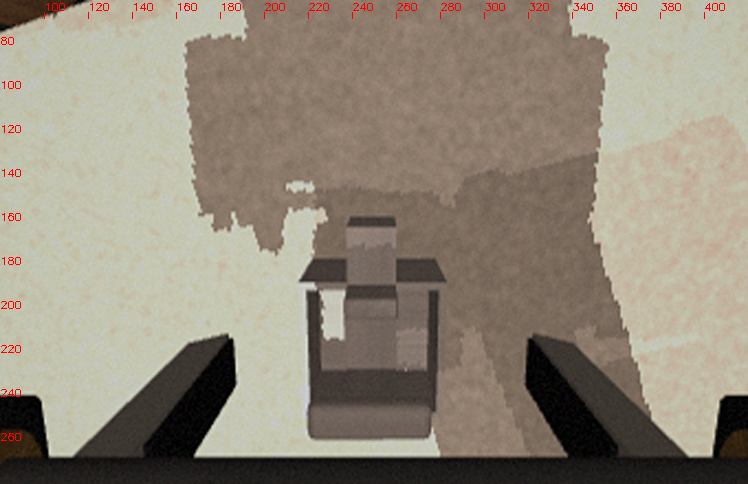

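```bash
python3 -c "
from h import *
c=cams.calibration('wrist'); q=lambda x,y:(80+x/2.2,60+y/2.2)
for p,z in(((311,402),.126),((430,402),.126),((308,438),.118),((432,438),.118)): print(atz(c,*q(*p),z).round(4))
fit(c,[((12,16,126),q(311,402)),((12,-16,126),q(430,402)),((28,28,48),q(308,291)),((28,-28,48),q(440,291)),((53,8,77),q(347,218)),((53,-8,77),q(396,218))],0,[.46,.1,-.25])
s=state()
"
```

```text
[0.479  0.1216 0.126 ]
[0.4713 0.0921 0.126 ]
[0.4657 0.1273 0.118 ]
[0.457  0.0943 0.118 ]
fit [ 0.4634  0.11   -0.2532] res [-1.4  0.4  1.2  0.2 -4.  -6.8  3.1 -7.  -0.1  0.7  0.2  0.6]
t 6.43 p [0.4701 0.1063 0.1037] rpy [ 3.141  0.004 -0.258] F [ 0.2 -0.1  0.7] gap 0.0939 gf 0.0
```

play_rows(delta_pos=[[0.2,0,0],[0,0,0],[0,0,0],[0,0,0],[0,0,0],[0,0,0],[0,0,0],[0,0,0],[0,0,0],[0,0,0],[0,0,0],[0,0,0]], yaw=[0,0,0,0,0,0,0,0,0,0,0,0], jaw=1)

```text
clock: 7.43
ee_pos: [0.4732, 0.1069, 0.1054]
tcp_rot: [-3.141, 0.0, -0.256]
contact_force: [0.7, 0.3, 0.3]
finger_gap: 0.0314
finger_force: 30.0
```

play_rows(delta_pos=[[0,0,0],[0,0,0],[0,0,-0.5],[0,0,-1],[0,0,0],[0,0,0]], yaw=[0,0,0,0,0,0])

```text
clock: 7.93
ee_pos: [0.4739, 0.1068, 0.1215]
tcp_rot: [-3.141, -0.002, -0.256]
contact_force: [0.0, 0.6, -1.1]
finger_gap: 0.0314
finger_force: 30.0
```

play_rows(delta_pos=[[0,0,0.8],[0,0,0.75],[0,0,0],[0,0,0]], yaw=[0,0,0,0])

```text
clock: 8.27
ee_pos: [0.4738, 0.107, 0.1049]
tcp_rot: [-3.141, -0.001, -0.256]
contact_force: [1.0, 0.8, 2.7]
finger_gap: 0.031
finger_force: 30.0
```

play_rows(delta_pos=[[0,0,0],[0,0,0],[0,0,0],[0,0,0],[0,0,0.5],[0,0,0.5],[0,0,0.5],[0,0,0]], yaw=[0,0,0,0,0,0,0,0], jaw=-0.1)

```text
clock: 8.93
ee_pos: [0.4721, 0.1068, 0.0884]
tcp_rot: [3.141, 0.003, -0.256]
contact_force: [-0.2, 0.4, 0.1]
finger_gap: 0.0518
finger_force: 0.0
```

play_rows(delta_pos=[[0,0,0],[0,0,0],[0,0,0],[0,0,0],[0,0,0],[0,0,0],[0,0,0],[0,0,0]], yaw=[0,0,0,0,0,0,0,0], jaw=1)

```text
clock: 9.6
ee_pos: [0.4734, 0.1069, 0.0902]
tcp_rot: [-3.141, -0.0, -0.256]
contact_force: [-0.5, -0.6, 0.8]
finger_gap: 0.0317
finger_force: 30.0
```

play_rows(delta_pos=[[0,0,-0.5],[0,0,-0.5],[0,0,0],[0,0,0],[0,0,0],[1.3,-0.8,0],[1.3,-0.8,0],[1.3,-0.8,0],[1.3,-0.8,0],[0,0,-2],[0,0,-2],[0,0,0]], yaw=[0,0,-5.8,-5.8,-5.8,0,0,0,0,0,0,0])

```text
clock: 10.6
ee_pos: [0.5263, 0.1416, 0.144]
tcp_rot: [-3.142, -0.007, 0.048]
contact_force: [-0.2, -0.6, -0.5]
finger_gap: 0.0311
finger_force: 30.0
```

play_rows(delta_pos=[[0,0,-1.5],[0,0,-1.5],[0,0,-1.5],[0,0,0],[0,0,0],[0,0,0]], yaw=[0,0,0,0,0,0])

```text
clock: 11.1
ee_pos: [0.5228, 0.1412, 0.1835]
tcp_rot: [3.142, 0.002, 0.048]
contact_force: [0.6, -0.5, -2.2]
finger_gap: 0.0311
finger_force: 30.0
```

```bash
python3 -c "
from h import *
state(); c=cams.calibration('wrist'); im=cams.grab_frame('wrist');cv2.imwrite('pics/w4.png',im[:,:,::-1]); np.save('w4.npy',c,allow_pickle=True)
crop(im,40,20,400,290,2,'w4c')
"
```

```text
t 11.1 p [0.5228 0.1412 0.1835] rpy [3.142e+00 2.000e-03 4.800e-02] F [ 0.6 -0.5 -2.2] gap 0.0311 gf 30.0
```

View pics/w4c.png

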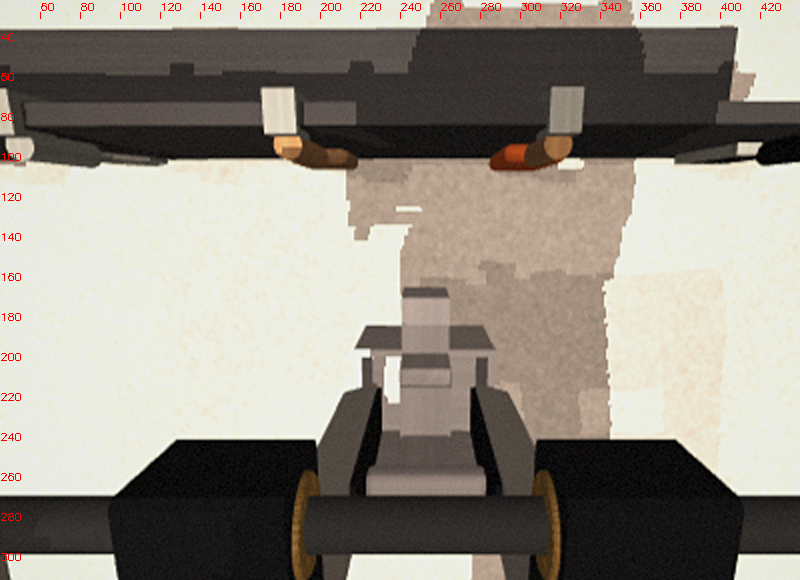

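```bash
python3 -c "
from h import *
c=np.load('w4.npy',allow_pickle=True).item(); q=lambda x,y:(40+x/2,20+y/2)
for p in((60,101),(340,101),(60,125),(340,125),(720,101),(720,125)): print('edge',p,atz(c,*q(*p),.13).round(4))
for p in((262,87),(296,87),(262,133),(296,133),(551,87),(583,87),(551,133),(583,133)): print('hook',p,atz(c,*q(*p),.136).round(4))
for zb in (.0935,.090):
  fit(c,[((12,16,126),q(370,467)),((12,-16,126),q(483,467)),((53,8,77),q(403,288)),((53,-8,77),q(449,288)),((34,8,95),q(403,354)),((34,-8,95),q(449,354)),((28,28,48),q(366,326)),((28,-28,48),q(486,326))],zb,[.51,.14,.05])
"
```

```text
edge (60, 101) [0.625  0.2822 0.13  ]
edge (340, 101) [0.6302 0.1775 0.13  ]
edge (60, 125) [0.6166 0.2831 0.13  ]
edge (340, 125) [0.6217 0.1774 0.13  ]
edge (720, 101) [0.6371 0.0354 0.13  ]
edge (720, 125) [0.6287 0.0339 0.13  ]
hook (262, 87) [0.6324 0.2048 0.136 ]
hook (296, 87) [0.633  0.1925 0.136 ]
hook (262, 133) [0.6167 0.2051 0.136 ]
hook (296, 133) [0.6173 0.1926 0.136 ]
hook (551, 87) [0.6375 0.1003 0.136 ]
hook (583, 87) [0.6381 0.0887 0.136 ]
hook (551, 133) [0.6219 0.0987 0.136 ]
hook (583, 133) [0.6225 0.0869 0.136 ]
fit [0.5155 0.1396 0.0494] res [-2.9  0.2  2.7  0.2 -0.7 -2.   0.7 -2.  -1.6 -0.   1.7 -0.1 -5.7  6.
  5.6  5.9]
fit [0.5142 0.1395 0.0498] res [-2.1 -0.6  1.9 -0.6 -0.4 -0.8  0.4 -0.8 -1.3  0.5  1.4  0.5 -5.1  6.6
  5.   6.5]
```

play_rows(delta_pos=[[0,0,-0.5],[0,0,-0.5],[1.5,-0.1,0],[1.5,0,0],[1.5,0,0],[1.5,0,0],[1.25,0,0],[0,0,0],[0,0,0],[0,0,0]], yaw=[0,0,0,0,0,0,0,0,0,0])

```text
clock: 11.98
ee_pos: [0.5953, 0.1458, 0.1948]
tcp_rot: [-3.142, 0.001, 0.048]
contact_force: [-0.7, -1.0, -1.4]
finger_gap: 0.0315
finger_force: 30.0
```

play_rows(delta_pos=[[0,0,0.5],[0,0,0.5],[0,0,0.5],[0,0,0.5],[0,0,0],[0,0,0]], yaw=[0,0,0,0,0,0])

```text
clock: 12.48
ee_pos: [0.5955, 0.1457, 0.1743]
tcp_rot: [-3.142, 0.001, 0.048]
contact_force: [-0.2, -0.0, -1.4]
finger_gap: 0.0311
finger_force: 30.0
```

play_rows(delta_pos=[[0,0,0.3],[0,0,0.3],[0,0,0.3],[0,0,0],[0,0,0]], yaw=[0,0,0,0,0])

```text
clock: 12.9
ee_pos: [0.5958, 0.1457, 0.1656]
tcp_rot: [-3.142, 0.001, 0.048]
contact_force: [0.8, 0.2, -1.0]
finger_gap: 0.0312
finger_force: 30.0
```

play_rows(delta_pos=[[0,0,0.3],[0,0,0.3],[0,0,0.3],[0,0,0.2],[0,0,0],[0,0,0]], yaw=[0,0,0,0,0,0])

```text
clock: 13.4
ee_pos: [0.5958, 0.1457, 0.1547]
tcp_rot: [-3.142, 0.0, 0.048]
contact_force: [0.7, -0.4, -1.2]
finger_gap: 0.0314
finger_force: 30.0
```

play_rows(delta_pos=[[0,0,0.2],[0,0,0.2],[0,0,0],[0,0,0]], yaw=[0,0,0,0])

```text
clock: 13.73
ee_pos: [0.5958, 0.1458, 0.1508]
tcp_rot: [-3.142, 0.0, 0.048]
contact_force: [-0.3, 0.4, -1.6]
finger_gap: 0.0314
finger_force: 30.0
```

play_rows(delta_pos=[[0,0,0.2],[0,0,0],[0,0,0]], yaw=[0,0,0])

```text
clock: 13.98
ee_pos: [0.5963, 0.1458, 0.1496]
tcp_rot: [-3.142, -0.001, 0.048]
contact_force: [-2.6, 0.6, 3.1]
finger_gap: 0.0314
finger_force: 30.0
```

play_rows(delta_pos=[[0,0,0.2],[0,0,0],[0,0,0]], yaw=[0,0,0])

```text
clock: 14.23
ee_pos: [0.5962, 0.1458, 0.1494]
tcp_rot: [3.141, -0.0, 0.048]
contact_force: [-7.6, -1.3, 11.5]
finger_gap: 0.0314
finger_force: 30.0
```

play_rows(delta_pos=[[0,0,0],[0,0,0],[0,0,0],[0,0,0],[0,0,0],[0,0,-1],[0,0,-2],[0,0,-3],[0,0,-3],[0,0,-3],[0,0,-3],[0,0,0]], yaw=[0,0,0,0,0,0,0,0,0,0,0,0], jaw=-0.2)

```text
clock: 15.23
ee_pos: [0.599, 0.146, 0.3058]
tcp_rot: [-3.141, -0.013, 0.048]
contact_force: [0.1, 0.5, 0.7]
finger_gap: 0.0567
finger_force: 0.0
```

play_rows(delta_pos=[[-1.3,3.1,0],[-1.3,3.1,0],[-1.3,3.1,0],[-1.3,3.1,0],[-1.3,3.1,0],[-1.3,3.1,0],[-1.3,3.1,0],[-1.3,3.1,0],[-1.3,3.1,0],[-1.3,3.1,0],[-1.3,3.1,0],[-1.2,3,0]], yaw=[0,0,0,0,0,0,0,0,0,0,0,-3])

```text
clock: 16.23
ee_pos: [0.4579, -0.2337, 0.2971]
tcp_rot: [3.141, -0.0, 0.101]
contact_force: [0.5, 0.2, -0.0]
finger_gap: 0.0562
finger_force: 0.0
```

play_rows(delta_pos=[[0,0,0],[0,0,0],[0,0,0]], yaw=[0,0,0])

```text
clock: 16.48
ee_pos: [0.4589, -0.2318, 0.2969]
tcp_rot: [-3.141, -0.0, 0.1]
contact_force: [-0.8, -0.2, 0.1]
finger_gap: 0.0565
finger_force: 0.0
```

```bash
python3 -c "
from h import *
state(); c=cams.calibration('wrist'); im=cams.grab_frame('wrist');cv2.imwrite('pics/w5.png',im[:,:,::-1]); np.save('w5.npy',c,allow_pickle=True)
a=cams.grab_frame('scene');cv2.imwrite('pics/s5.png',a[:,:,::-1])
a=cv2.resize(a[120:320,80:260],None,fx=2,fy=2)
o=np.zeros((560,800,3),np.uint8); b=cv2.resize(im[90:250,140:380],None,fx=3.33,fy=3.33,interpolation=cv2.INTER_CUBIC)
cv2.imwrite('pics/w5c.png',b[:,:,::-1])
"
```

```text
t 16.48 p [ 0.4589 -0.2318  0.2969] rpy [-3.141 -0.     0.1  ] F [-0.8 -0.2  0.1] gap 0.0565 gf 0.0
```

View pics/w5c.png

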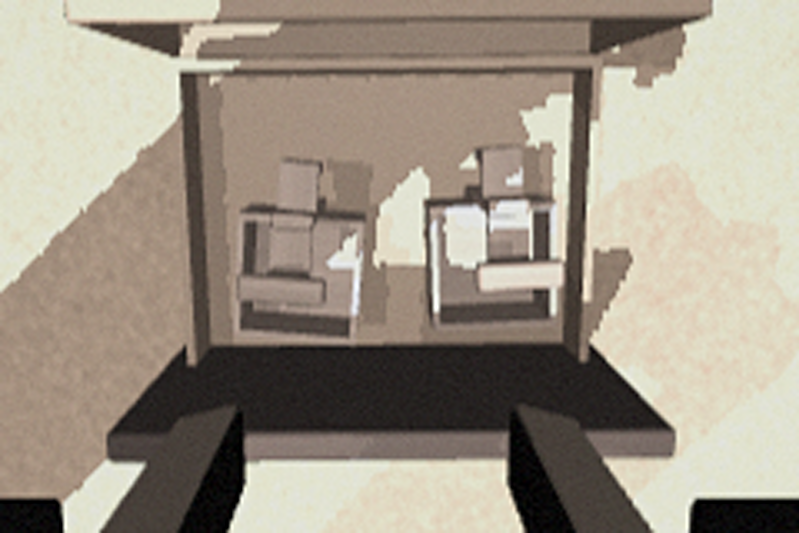

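```bash
python3 -c "
from h import *
c=np.load('w5.npy',allow_pickle=True).item(); q=lambda x,y:(140+x/3.333,90+y/3.333)
def b(cr,rim,x0):
  m=[(12,16,118),(12,-16,118),(6,16,126),(6,-16,126),(28,28,48),(28,-28,48),(-28,28,48),(-28,-28,48)]
  return fit(c,list(zip(m,[q(*p) for p in cr+rim])),.016,x0)
s=state()
for n,a in dict(L=b([(240,278),(325,282),(238,298),(323,303)],[(243,206),(366,212),(236,332),(352,336)],[.48,-.19,.1]),R=b([(480,264),(563,262),(480,290),(563,287)],[(428,201),(556,201),(430,325),(558,317)],[.48,-.27,.1])).items():
  C,S=np.cos(a[2]),np.sin(a[2]); print(n); todo(a[0]+.009*C,a[1]+.009*S,.106,a[2])
for p in((180,345),(590,345)): print('front inner top',atz(c,*q(*p),.15).round(4))
print(atz(c,*q(112,435),.15),atz(c,*q(672,432),.15))
"
```

```text
t 16.58 p [ 0.4592 -0.2311  0.297 ] rpy [-3.141 -0.     0.101] F [-0.3  0.4  0.1] gap 0.0563 gf 0.0
fit [ 0.456  -0.198   0.0246] res [ 0.2 -1.1  0.6 -0.4 -0.4 -1.1  0.6 -0.7 -1.4  1.3 -0.3  2.4 -0.8  0.4
  1.2  1.9]
fit [ 0.4702 -0.2848  0.1292] res [-1.5  0.  -0.2 -0.1 -0.7 -1.8  1.  -1.6  0.8  1.   0.6 -0.1  0.7  1.
 -0.7  2.4]
L
turn 4.41 shift [ 0.66 -3.32 19.1 ]
R
turn -1.59 shift [ 1.3   5.47 19.1 ]
front inner top [ 0.4428 -0.164   0.15  ]
front inner top [ 0.4576 -0.3099  0.15  ]
[ 0.40622565 -0.14089153  0.15      ] [ 0.42811852 -0.34490146  0.15      ]
```

play_rows(delta_pos=[[0.2,-1.1,0],[0.2,-1.1,0],[0.2,-1.1,2],[0,0,3],[0,0,3],[0,0,3],[0,0,2.5],[0,0,2],[0,0,2],[0,0,1.6],[0,0,0],[0,0,0]], yaw=[4.4,0,0,0,0,0,0,0,0,0,0,0], jaw=-0.4)

```text
clock: 17.58
ee_pos: [0.4632, -0.1977, 0.1056]
tcp_rot: [-3.141, 0.001, 0.026]
contact_force: [-0.2, 0.0, 1.2]
finger_gap: 0.0656
finger_force: 0.0
```

```bash
python3 -c "
from h import *
todo(.465,-.1978,.106,.0246)"
```

```text
turn 0.08 shift [ 0.18  0.01 -0.04]
```

play_rows(delta_pos=[[0.2,0,0],[0,0,0],[0,0,0],[0,0,0],[0,0,0],[0,0,0],[0,0,0],[0,0,0],[0,0,0],[0,0,0]], yaw=[0,0,0,0,0,0,0,0,0,0], jaw=1)

```text
clock: 18.42
ee_pos: [0.4655, -0.1991, 0.1064]
tcp_rot: [3.141, -0.001, 0.023]
contact_force: [-0.1, 1.8, 4.5]
finger_gap: 0.0319
finger_force: 30.0
```

play_rows(delta_pos=[[0,0,-0.4],[0,0,-0.6],[0,0,-1],[0,0,-1.5],[0,0,-2],[0,0,-2],[0,0,-1.9],[0,0,0],[0,0,0]], yaw=[0,0,0,0,0,0,0,-1.4,0])

```text
clock: 19.17
ee_pos: [0.4657, -0.1994, 0.2011]
tcp_rot: [3.14, -0.002, 0.049]
contact_force: [-0.0, -0.3, -1.9]
finger_gap: 0.0313
finger_force: 30.0
```

play_rows(delta_pos=[[0.5,-1.5,0],[0.8,-2.6,0],[0.8,-2.6,0],[0.8,-2.6,0],[0.8,-2.6,0],[0.8,-2.6,0],[0.8,-2.6,0],[0.7,-2.6,0],[0.5,-2,0],[0.2,-1.4,0],[0,0,0],[0,0,0]], yaw=[0,0,0,0,0,0,0,0,0,0,0,0])

```text
clock: 20.17
ee_pos: [0.5202, 0.0354, 0.1983]
tcp_rot: [-3.141, 0.003, 0.049]
contact_force: [0.1, 0.6, -2.0]
finger_gap: 0.0314
finger_force: 30.0
```

```bash
python3 -c "
from h import *
state(); todo(.6008,.0379,.2,.049); c=cams.calibration('wrist'); im=cams.grab_frame('wrist');cv2.imwrite('pics/w6.png',im[:,:,::-1]); np.save('w6.npy',c,allow_pickle=True)
crop(im,40,20,400,290,2,'w6c')
"
```

```text
t 20.17 p [0.5202 0.0354 0.1983] rpy [-3.141e+00  3.000e-03  4.900e-02] F [ 0.1  0.6 -2. ] gap 0.0314 gf 30.0
turn 0.02 shift [ 8.07  0.14 -0.17]
```

View pics/w6c.png

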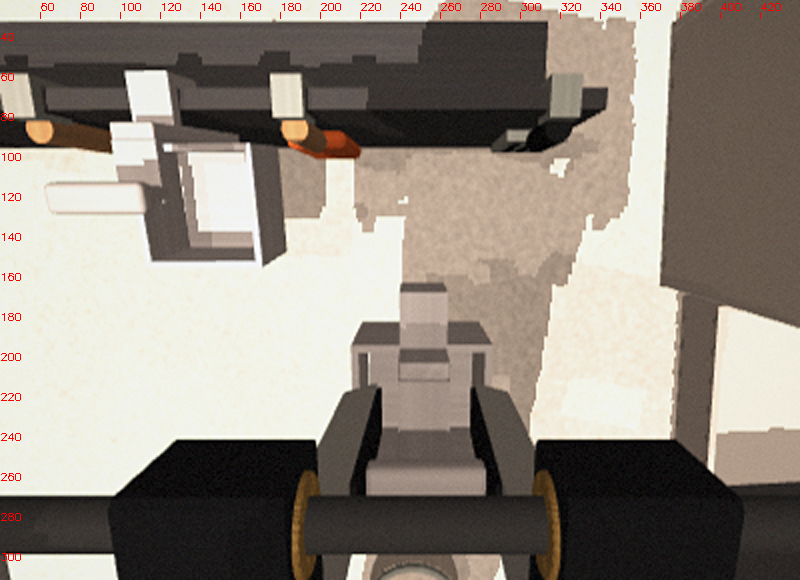

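```bash
python3 -c "
from h import *
c6=np.load('w6.npy',allow_pickle=True).item(); c4=np.load('w4.npy',allow_pickle=True).item(); q=lambda x,y:(40+x/2,20+y/2)
for p in((271,74),(304,74),(550,74),(583,74)): print('hook',p,atz(c6,*q(*p),.136).round(4))
for p in((340,87),(340,109),(590,87),(590,109)): print('edge',p,atz(c6,*q(*p),.13).round(4))
m=[(53,8,77),(53,-8,77),(34,8,95),(34,-8,95),(12,16,118),(12,-16,118),(28,28,48),(28,-28,48)]
fit(c4,list(zip(m,[q(*p) for p in((403,288),(449,288),(403,354),(449,354),(374,460),(478,460),(357,349),(494,349))])),.0933,[.51,.14,.05])
fit(c6,list(zip(m,[q(*p) for p in((400,283),(447,283),(400,349),(449,349),(374,456),(478,456),(352,345),(491,345))])),.1085,[.51,.03,.05])
"
```

```text
hook (271, 74) [0.6373 0.0999 0.136 ]
hook (304, 74) [0.6379 0.0872 0.136 ]
hook (550, 74) [ 0.6427 -0.0074  0.136 ]
hook (583, 74) [ 0.6433 -0.0201  0.136 ]
edge (340, 87) [0.6352 0.0742 0.13  ]
edge (340, 109) [0.6271 0.0741 0.13  ]
edge (590, 87) [ 0.6402 -0.025   0.13  ]
edge (590, 109) [ 0.6321 -0.026   0.13  ]
fit [0.5138 0.1396 0.0479] res [-0.7  0.4  0.6  0.4 -1.6  2.5  1.6  2.5 -3.3 -0.5  3.2 -0.5 -1.2 -3.6
  1.5 -3.5]
fit [0.5127 0.0348 0.0473] res [-0.4  0.6  0.4  0.7 -1.6  2.6  0.2  2.7 -5.1 -0.9  1.7 -0.7  0.1 -3.5
  2.  -3.3]
```

play_rows(delta_pos=[[1,0.1,0],[1.6,0,0],[1.6,0,0],[1.6,0,0],[1.4,0,0],[0.75,0,0],[0,0,0],[0,0,0.5],[0,0,0.5],[0,0,0.5],[0,0,0.5],[0,0,0]], yaw=[0,0,0,0,0,0,0,0,0,0,0,0])

```text
clock: 21.22
ee_pos: [0.5993, 0.0379, 0.1782]
tcp_rot: [-3.141, 0.003, 0.048]
contact_force: [-0.3, -0.5, -2.0]
finger_gap: 0.0317
finger_force: 30.0
```

play_rows(delta_pos=[[0,0,0.3],[0,0,0.3],[0,0,0.3],[0,0,0.3],[0,0,0],[0,0,0]], yaw=[0,0,0,0,0,0])

```text
clock: 21.72
ee_pos: [0.6005, 0.0378, 0.1677]
tcp_rot: [-3.142, 0.0, 0.048]
contact_force: [-0.0, -0.2, -0.9]
finger_gap: 0.0315
finger_force: 30.0
```

play_rows(delta_pos=[[0,0,0.3],[0,0,0.3],[0,0,0],[0,0,0]], yaw=[0,0,0,0])

```text
clock: 22.05
ee_pos: [0.6004, 0.0378, 0.1616]
tcp_rot: [-3.141, 0.001, 0.048]
contact_force: [0.1, -0.0, -1.4]
finger_gap: 0.0315
finger_force: 30.0
```

play_rows(delta_pos=[[0,0,0.3],[0,0,0.3],[0,0,0.2],[0,0,0],[0,0,0]], yaw=[0,0,0,0,0])

```text
clock: 22.47
ee_pos: [0.6004, 0.0378, 0.1537]
tcp_rot: [-3.141, 0.001, 0.048]
contact_force: [-0.4, -0.7, -1.1]
finger_gap: 0.0314
finger_force: 30.0
```

play_rows(delta_pos=[[0,0,0.2],[0,0,0.2],[0,0,0.2],[0,0,0],[0,0,0]], yaw=[0,0,0,0,0])

```text
clock: 22.88
ee_pos: [0.6009, 0.0377, 0.1495]
tcp_rot: [3.141, -0.0, 0.048]
contact_force: [-4.2, 0.1, 5.4]
finger_gap: 0.0313
finger_force: 30.0
```

play_rows(delta_pos=[[0,0,0],[0,0,0],[0,0,0],[0,0,0],[0,0,0],[0,0,-1],[0,0,-2],[0,0,-3],[0,0,-3],[0,0,-3],[0,0,-1.5],[0,0,0]], yaw=[0,0,0,0,0,0,0,0,0,0,0,0], jaw=-0.3)

```text
clock: 23.88
ee_pos: [0.6028, 0.0376, 0.289]
tcp_rot: [3.14, -0.009, 0.048]
contact_force: [-0.2, 0.8, 0.4]
finger_gap: 0.0612
finger_force: 0.0
```

play_rows(delta_pos=[[-0.8,1.6,0],[-1.2,2.75,0],[-1.2,2.75,0],[-1.2,2.75,0],[-1.2,2.75,0],[-1.2,2.75,0],[-1.2,2.75,0],[-1.2,2.75,0],[-1.2,2.75,0],[-1.2,2.75,0],[-1.2,2.75,0],[-0.9,2.4,0]], yaw=[0,0,0,0,0,0,0,0,0,0,0,0])

```text
clock: 24.88
ee_pos: [0.4774, -0.2846, 0.2816]
tcp_rot: [-3.14, 0.002, 0.047]
contact_force: [0.2, 0.8, 0.4]
finger_gap: 0.0609
finger_force: 0.0
```

play_rows(delta_pos=[[0,0,0],[0,0,0],[0,0,0]], yaw=[-4.6,0,0])

```text
clock: 25.13
ee_pos: [0.4784, -0.2831, 0.2818]
tcp_rot: [-3.14, 0.001, 0.126]
contact_force: [-1.0, 0.3, -0.4]
finger_gap: 0.0614
finger_force: 0.0
```

```bash
python3 -c "
from h import *
state(); todo(.4791,-.2836,.106,.129); c=cams.calibration('wrist'); im=cams.grab_frame('wrist');cv2.imwrite('pics/w7.png',im[:,:,::-1]); np.save('w7.npy',c,allow_pickle=True)
m=[(12,16,118),(12,-16,118),(6,16,126),(6,-16,126),(28,28,48),(28,-28,48)]; C,S=np.cos(.1292),np.sin(.1292)
for a in m:
  a=np.array(a)/1000; u=proj(c,[.4702+C*a[0]-S*a[1],-.2848+S*a[0]+C*a[1],.016+a[2]]); cv2.circle(im,tuple(int(v) for v in np.round(u)),1,(255,0,0),-1)
cv2.imwrite('pics/w7c.png',cv2.resize(im[90:250,140:380],None,fx=3,fy=3)[:,:,::-1])
"
```

```text
t 25.13 p [ 0.4784 -0.2831  0.2818] rpy [-3.14e+00  1.00e-03  1.26e-01] F [-1.   0.3 -0.4] gap 0.0614 gf 0.0
turn -0.18 shift [ 0.07  0.06 17.58]
```

View pics/w7c.png

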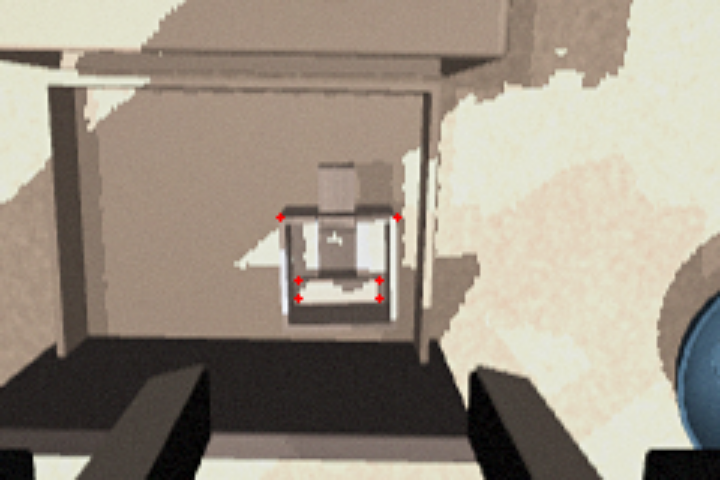

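play_rows(delta_pos=[[0,0,2],[0,0,3],[0,0,3],[0,0,3],[0,0,2.5],[0,0,2],[0,0,1.5],[0,0,0.6],[0,0,0],[0,0,0]], yaw=[0,0,0,0,0,0,0,0,0,0])

```text
clock: 26.02
ee_pos: [0.4792, -0.2831, 0.1074]
tcp_rot: [3.141, -0.0, 0.128]
contact_force: [-0.8, -0.2, 0.6]
finger_gap: 0.0609
finger_force: 0.0
```

play_rows(delta_pos=[[0,0,0],[0,0,0],[0,0,0],[0,0,0],[0,0,0],[0,0,0],[0,0,0],[0,0,0],[0,0,0],[0,0,0]], yaw=[0,0,0,0,0,0,0,0,0,0], jaw=1)

```text
clock: 26.85
ee_pos: [0.4791, -0.2836, 0.1074]
tcp_rot: [3.141, -0.001, 0.128]
contact_force: [-0.3, 1.4, 4.0]
finger_gap: 0.0314
finger_force: 30.0
```

play_rows(delta_pos=[[0,0,-0.4],[0,0,-0.6],[0,0,-1],[0,0,-1.5],[0,0,-2],[0,0,-2],[0,0,-1.9],[0,0,0],[0,0,0]], yaw=[0,0,0,0,0,0,0,4.6,0])

```text
clock: 27.6
ee_pos: [0.4795, -0.284, 0.2032]
tcp_rot: [3.139, -0.002, 0.046]
contact_force: [-0.0, 0.5, -0.9]
finger_gap: 0.0311
finger_force: 30.0
```

```bash
python3 -c "
from h import *
state(); 
# next gap between hooks y .1985 and .302
y=.2505; x=.6275-.049*(y-.146); print(x); tx,ty=x-.032*.9988,y-.032*.049; print(tx,ty); todo(tx-.08,ty-.004,.2,.049)"
```

```text
t 27.6 p [ 0.4795 -0.284   0.2032] rpy [ 3.139e+00 -2.000e-03  4.600e-02] F [-0.   0.5 -0.9] gap 0.0311 gf 30.0
0.6223795
0.5904178999999999 0.248932
turn -0.15 shift [  5.68 -52.68   0.32]
```

play_rows(delta_pos=[[0,-1.5,0],[0,-2.9,0],[0,-2.9,0],[0,-2.9,0],[0,-2.9,0],[0,-2.9,0],[0,-2.9,0],[0,-2.9,0],[0,-2.9,0],[0,-2.9,0],[0,-2.9,0],[0,-2.9,0]], yaw=[0,0,0,0,0,0,0,0,0,0,0,0])

```text
clock: 28.6
ee_pos: [0.4612, 0.0524, 0.2]
tcp_rot: [-3.141, 0.002, 0.05]
contact_force: [1.0, 0.2, -1.6]
finger_gap: 0.0315
finger_force: 30.0
```

play_rows(delta_pos=[[0,-2.9,0],[0,-2.9,0],[0,-2.9,0],[0,-2.9,0],[0,-2.9,0],[0,-2.9,0],[1.2,-1.9,0],[1.5,0,0],[1.5,0,0],[1.5,0,0],[0,0,0],[0,0,0]], yaw=[0,0,0,0,0,0,-0.1,0,0,0,0,0])

```text
clock: 29.6
ee_pos: [0.5094, 0.246, 0.1999]
tcp_rot: [3.141, 0.003, 0.051]
contact_force: [0.2, -0.7, -1.9]
finger_gap: 0.0314
finger_force: 30.0
```

```bash
python3 -c "
from h import *
state(); todo(.5904,.249,.2,.049); c=cams.calibration('wrist'); im=cams.grab_frame('wrist');cv2.imwrite('pics/w8.png',im[:,:,::-1]); np.save('w8.npy',c,allow_pickle=True)
crop(im,40,20,400,290,2,'w8c')
"
```

```text
t 29.6 p [0.5094 0.246  0.1999] rpy [3.141e+00 3.000e-03 5.100e-02] F [ 0.2 -0.7 -1.9] gap 0.0314 gf 30.0
turn 0.1 shift [ 8.11  0.1  -0.01]
```

View pics/w8c.png

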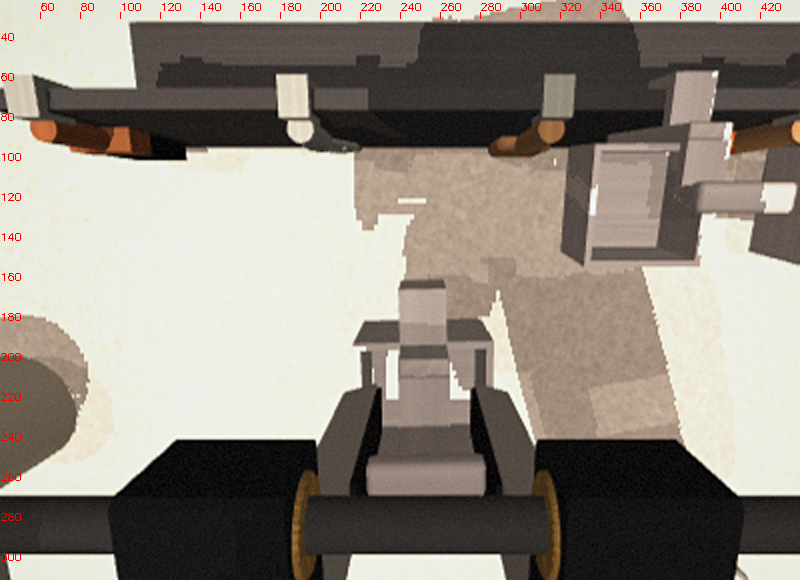

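```bash
python3 -c "
from h import *
c=np.load('w8.npy',allow_pickle=True).item(); q=lambda x,y:(40+x/2,20+y/2)
for p in((277,74),(309,74),(543,74),(575,74)): print('hook',p,atz(c,*q(*p),.136).round(4))
for p in((360,88),(360,110)): print('edge',p,atz(c,*q(*p),.13).round(4))
m=[(53,8,77),(53,-8,77),(34,8,95),(34,-8,95),(12,16,118),(12,-16,118),(28,28,48),(28,-28,48)]
a=fit(c,list(zip(m,[q(*p) for p in((400,281),(444,281),(400,346),(449,346),(374,454),(478,454),(353,345),(492,345))])),.1085,[.51,.24,.05]); print(a[:2]-[.5094,.246])
"
```

```text
hook (277, 74) [0.6269 0.3087 0.136 ]
hook (309, 74) [0.6275 0.2963 0.136 ]
hook (543, 74) [0.6323 0.2057 0.136 ]
hook (575, 74) [0.6329 0.1933 0.136 ]
edge (360, 88) [0.6248 0.2772 0.13  ]
edge (360, 110) [0.6166 0.277  0.13  ]
fit [0.5021 0.245  0.0614] res [-0.7  1.2  1.5  1.  -1.5  3.4  0.1  3.1 -4.3 -1.1  2.  -1.6 -0.1 -3.8
  1.3 -4.4]
[-0.00726969 -0.00101259]
```

play_rows(delta_pos=[[1,0,0],[1.6,0,0],[1.6,0,0],[1.6,0,0],[1.4,0,0],[0.8,0,0],[0,0,0],[0,0,0.5],[0,0,0.5],[0,0,0.5],[0,0,0.5],[0,0,0]], yaw=[0,0,0,0,0,0,0,0,0,0,0,0])

```text
clock: 30.65
ee_pos: [0.5891, 0.2496, 0.1791]
tcp_rot: [3.141, 0.003, 0.05]
contact_force: [-0.8, -0.2, -1.0]
finger_gap: 0.0312
finger_force: 30.0
```

play_rows(delta_pos=[[0,0,0.3],[0,0,0.3],[0,0,0.3],[0,0,0.3],[0,0,0],[0,0,0]], yaw=[0,0,0,0,0,0])

```text
clock: 31.15
ee_pos: [0.5904, 0.2497, 0.1687]
tcp_rot: [3.142, 0.0, 0.05]
contact_force: [0.1, 1.1, -1.7]
finger_gap: 0.0317
finger_force: 30.0
```

play_rows(delta_pos=[[0,0,0.3],[0,0,0.3],[0,0,0],[0,0,0]], yaw=[0,0,0,0])

```text
clock: 31.48
ee_pos: [0.5902, 0.2497, 0.1626]
tcp_rot: [3.141, 0.001, 0.05]
contact_force: [0.1, 0.4, -1.2]
finger_gap: 0.0314
finger_force: 30.0
```

play_rows(delta_pos=[[0,0,0.3],[0,0,0.3],[0,0,0.2],[0,0,0],[0,0,0]], yaw=[0,0,0,0,0])

```text
clock: 31.9
ee_pos: [0.5903, 0.2497, 0.1547]
tcp_rot: [3.142, 0.001, 0.05]
contact_force: [-0.2, -0.2, -1.3]
finger_gap: 0.0315
finger_force: 30.0
```

play_rows(delta_pos=[[0,0,0.2],[0,0,0.2],[0,0,0.2],[0,0,0],[0,0,0]], yaw=[0,0,0,0,0])

```text
clock: 32.32
ee_pos: [0.5907, 0.2499, 0.1509]
tcp_rot: [3.142, -0.001, 0.05]
contact_force: [-3.6, -1.1, 6.9]
finger_gap: 0.0313
finger_force: 30.0
```

play_rows(delta_pos=[[0,0,0],[0,0,0],[0,0,0],[0,0,0],[0,0,0],[0,0,-1],[0,0,-2],[0,0,-3],[0,0,-3],[0,0,-3],[0,0,-2],[0,0,0]], yaw=[0,0,0,0,0,0,0,0,0,0,0,0], jaw=-0.3)

```text
clock: 33.32
ee_pos: [0.5929, 0.2504, 0.2962]
tcp_rot: [-3.14, -0.011, 0.05]
contact_force: [0.4, 0.2, 0.7]
finger_gap: 0.061
finger_force: 0.0
```

play_rows(delta_pos=[[-1.2,2.4,0],[-1.2,2.4,0],[-1.2,2.4,0],[-1.2,2.4,0],[-1.2,2.4,0],[-1.2,2.4,0],[-1.2,2.4,0],[-1.2,2.4,0],[-1.2,2.4,0],[-1.2,2.4,0]], yaw=[0,0,0,0,0,0,0,0,0,0], jaw=1)

```text
clock: 34.15
ee_pos: [0.4813, 0.0032, 0.288]
tcp_rot: [-3.141, 0.001, 0.05]
contact_force: [0.3, 0.2, -0.2]
finger_gap: 0.0011
finger_force: 0.0
```

play_rows(delta_pos=[[-1.2,2.4,0],[-1.2,2.4,0],[-1.2,2.4,0],[-1.2,2.4,0],[-1.2,2.4,0],[-1.2,2.4,0],[-1.2,2.4,0],[-1.2,2.4,0],[-1.2,2.4,0],[-1.2,2.4,0],[0,0,0]], yaw=[0,0,0,0,0,0,0,0,0,-2.9,0])

```text
clock: 35.07
ee_pos: [0.3728, -0.2442, 0.2881]
tcp_rot: [-3.141, 0.002, 0.097]
contact_force: [-0.5, -1.2, -0.0]
finger_gap: 0.0005
finger_force: 0.0
```

```bash
python3 -c "
from h import *
state(); todo(.375,-.2427,.122,.1)
a=cams.grab_frame('top');cv2.imwrite('pics/t9.png',a[:,:,::-1])
b=cams.grab_frame('scene');cv2.imwrite('pics/s9.png',b[:,:,::-1])
a=cv2.resize(a[130:290,100:370],(800,474),interpolation=cv2.INTER_CUBIC)
cv2.imwrite('pics/t9c.png',a[:,:,::-1])
"
```

```text
t 35.07 p [ 0.3728 -0.2442  0.2881] rpy [-3.141e+00  2.000e-03  9.700e-02] F [-0.5 -1.2 -0. ] gap 0.0005 gf 0.0
turn -0.19 shift [ 0.23 -0.13 16.61]
```

View pics/t9c.png

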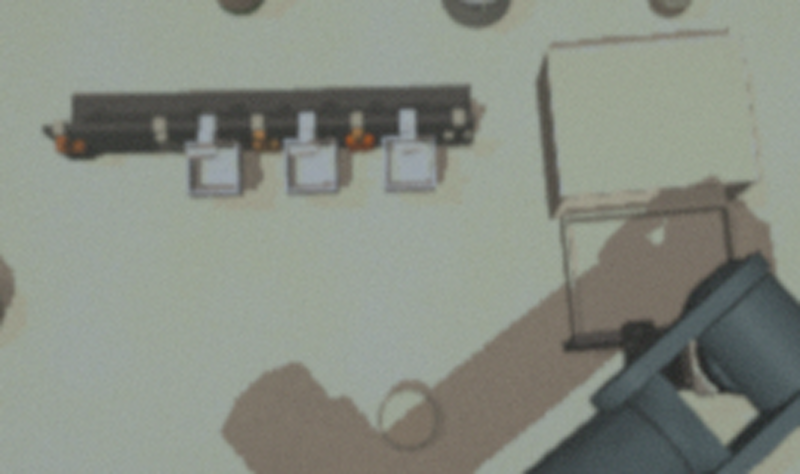

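All three bins hang in gaps of their own at (215,165), (312,165) and (410,160), the drawer is empty, and no other bin is on the shelf. Now I'll press the drawer shut.

play_rows(delta_pos=[[0,0,3],[0,0,3],[0,0,3],[0,0,3],[0,0,2.5],[0,0,2.1],[0,0,0],[0,0,0]], yaw=[-0.2,0,0,0,0,0,0,0])

```text
clock: 35.83
ee_pos: [0.3744, -0.24, 0.1222]
tcp_rot: [-3.139, 0.001, 0.105]
contact_force: [0.2, -0.7, 0.3]
finger_gap: 0.0005
finger_force: 0.0
```

play_rows(delta_pos=[[0.8,0,0],[0.8,0,0],[0.8,0,0],[1.2,0,0],[1.2,0,0],[1.2,0,0],[1.2,0,0],[1.2,0,0],[1.2,0,0],[1.2,0,0],[1.2,0,0],[0,0,0]], yaw=[0,0,0,0,0,0,0,0,0,0,0,0])

```text
clock: 36.83
ee_pos: [0.496, -0.2287, 0.1229]
tcp_rot: [-3.141, -0.001, 0.105]
contact_force: [-1.5, -0.6, 1.8]
finger_gap: 0.0004
finger_force: 0.9
```

```bash
python3 -c "
from h import *
state(); todo(.537,-.2265,.122,.1)"
```

```text
t 36.83 p [ 0.496  -0.2287  0.1229] rpy [-3.141e+00 -1.000e-03  1.050e-01] F [-1.5 -0.6  1.8] gap 0.0004 gf 0.9
turn 0.26 shift [4.1  0.19 0.09]
```

play_rows(delta_pos=[[0.8,0,0],[0.8,0,0],[0.6,0,0],[0.5,0,0],[0.4,0,0],[0.4,0,0],[0.3,0,0],[0.3,0,0],[0,0,0]], yaw=[0,0,0,0,0,0,0,0,0])

```text
clock: 37.58
ee_pos: [0.5348, -0.2244, 0.1225]
tcp_rot: [-3.141, 0.0, 0.104]
contact_force: [-3.0, 2.2, -0.4]
finger_gap: 0.0004
finger_force: 1.4
```

play_rows(delta_pos=[[0.2,0,0],[0.2,0,0],[0,0,0]], yaw=[0,0,0])

```text
clock: 37.83
ee_pos: [0.537, -0.2241, 0.1225]
tcp_rot: [-3.14, 0.005, 0.104]
contact_force: [-10.5, 1.4, 2.4]
finger_gap: 0.0005
finger_force: 5.2
```

play_rows(delta_pos=[[0.15,0,0],[0,0,0]], yaw=[0,0])

```text
clock: 38.0
ee_pos: [0.5371, -0.2241, 0.1225]
tcp_rot: [-3.139, 0.008, 0.104]
contact_force: [-16.6, 1.5, 6.5]
finger_gap: 0.0005
finger_force: 8.3
```

play_rows(delta_pos=[[-0.8,0,0],[-1.2,0,0],[-1.5,0,0],[-1.5,0,0],[-2,0,0],[-1,0,0],[0,0,-2],[0,0,-3],[0,0,-3],[0,0,-3],[0,0,-3],[0,0,0]], yaw=[0,0,0,0,0,0,0,0,0,0,0,0])

```text
clock: 39.0
ee_pos: [0.464, -0.235, 0.271]
tcp_rot: [3.131, -0.011, 0.104]
contact_force: [-0.2, -0.7, 1.0]
finger_gap: 0.0006
finger_force: 0.0
```

play_rows(delta_pos=[[-1,3,0],[-1,3,0],[-1,3,0],[-1,3,0],[0,0,0],[0,0,0],[0,0,0],[0,0,0],[0,0,0],[0,0,0],[0,0,0],[0,0,0]], yaw=[0,0,0,0,0,0,0,0,0,0,0,0])

```text
clock: 40.0
ee_pos: [0.4334, -0.3557, 0.263]
tcp_rot: [3.141, -0.0, 0.104]
contact_force: [-0.4, -0.4, 0.5]
finger_gap: 0.0006
finger_force: 0.0
```

```bash
python3 -c "
from h import *
state()
b=cams.grab_frame('scene');a=cams.grab_frame('top')
o=np.vstack([cv2.resize(a[130:230,100:370],(700,259),interpolation=cv2.INTER_CUBIC),cv2.resize(b[80:300,70:370],(450,330),interpolation=cv2.INTER_CUBIC)[:,:].repeat(1,0) if 0 else np.pad(cv2.resize(b[80:300,70:370],(450,330),interpolation=cv2.INTER_CUBIC),((0,0),(0,250),(0,0)))])
cv2.imwrite('pics/end.png',o[:,:,::-1])
"
```

```text
t 40.0 p [ 0.4334 -0.3557  0.263 ] rpy [ 3.141 -0.     0.104] F [-0.4 -0.4  0.5] gap 0.0006 gf 0.0
```

View pics/end.png

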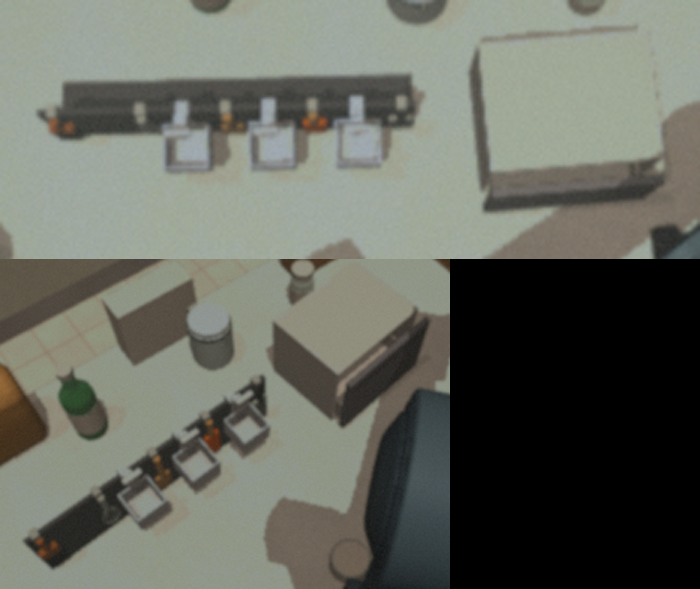

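The drawer is caught shut with its front at (575,190) in the top view, all three bins hang level, and all five utensils are in place. I'm handing in.

```bash
python3 -c "
from h import *
print(arm.hand_in())"
```

```text
the job is handed in; nothing more can be done
None
```

I handed the job in: all three bins hang on the panel in gaps of their own, the five utensils still hang, and the emptied drawer is caught shut. That is from my last camera pictures, because the hand-in returned no verdict.

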